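# Unlatch the curing box and set the blue visor out for inspection

### The job

Slide the red safety catch of the white curing box fully aside, then swing its amber lid fully open by the handle and leave it open. Lift the blue visor out and stand it, grip rail upwards, leaning squarely and centred against the sloped backstop of the inspection stand, then let go. Leave the white visor in its slots, and do not disturb the drink can, the two half masks beside the work or the two filter cartridges.

Things in the scene. Friction and masses are not known exactly. Their poses are not given: they have to be found in the camera images.
- curing_box: White open-topped curing box fixed to the bench, left or right of the middle: 157 mm deep (x) x 212 mm wide (y) x 115 mm high, walls and floor 6 mm. Origin: centre of its underside; z up. Its front (-x side, towards the robot) carries the catch; the lid hinge runs along y at the top of its back (+x) side.
- box_rack (a point): Centre of the box's inner floor, 6 mm above the bench; axes as the box. At y = +45 and -45 mm from it stand two slot pairs holding one visor each, upright, width along x. Slots: 9 mm wide for the 6 mm sheet, 60 mm high, holding only the outer 7 mm of each side edge, so a visor comes out straight up.
- catch (a joint): Red safety catch on the box's front: slides along the box's +y. 0 m = fully engaged, 0.05 m = its stop, fully released; it starts between 0 and 0.012. Its tongue blocks a steel tab on the lid's front edge until about 0.027. About 1.5 N of friction, no spring: it stays where it is left.
- catch_grip (a point): Centre of the upright red grip block of the catch: 22 mm (box x) x 16 mm (box y) x 36 mm high, 151 mm above the bench. Axes as the box. It stands 33 mm in front of (box -x) the handle bar of the shut lid, centre to centre.
- lid (a joint): Hinge angle of the lid: 0 rad = shut, 1.57 = upright, 1.75 = its stop, fully open (leaning slightly backwards). A stiff hinge: the lid stays at any angle; lifting it by the handle takes about 3 to 4 N.
- lid_handle (a point): Middle of the black round handle bar of the amber lid: bar 12 mm in diameter, 112 mm long along box y, posts 50 mm to either side, its axis 45 mm off the lid's outer face. Shut, it is 169.5 mm above the bench; from the hinge point it then lies at box x -142, y -28, z +53 mm. It and its axes turn with the lid.
- lid_hinge (a point): Point on the lid's hinge axis at the middle of the box's back top edge, 116.5 mm above the bench (at x +78.5 mm, y 0 of the box). The lid is 157 mm deep x 212 mm wide x 8 mm; it turns about the box's y axis.
- blue_visor_center (a point): Centre (half-way up) of the blue visor, a stiff 90 g panel: sheet 110 mm wide (its x) x 6 mm thick (its y) x 76 mm high, above it a grip rail 60 mm long x 12 mm thick x 24 mm high, black line at the rail's foot; 100 mm high in all. Its z points to the rail. It starts in one of the box's slot pairs, the rail's top 9 mm below the rim.
- white_visor_center (a point): Centre of the white visor, same shape as the blue one, in the other slot pair. Stays there.
- stand: Inspection stand fixed to the bench, on the other side from the box: black base 125 mm (x, -85 to +40) x 150 mm (y) x 12 mm. Origin: underside, below the foot of the slope; z up. A yellow lip on the base, 130 mm long, 8 mm high, at x = 16 to 24 mm, keeps a visor's foot in. A visor leaning flush has its lower edge on the base at x = 0 and its centre at x -18, y 0, z +59 mm.
- stand_face (a point): Middle of the foot of the stand's sloped aluminium backstop, on the base's top (stand x 0, y 0, z 12 mm); axes as the stand. The backstop is 130 mm wide, 55 mm long up the slope, and leans 25 degrees off vertical to the stand's -x (towards the robot): its working face looks to +x and up, away from the robot. A visor's width lies along y.
- drink_can: Blue and silver can, 54 mm in diameter, 135 mm high, standing between box and stand. Leave it.
- half_mask_b: Grey half mask (108 mm dome, 74 mm high) at the left edge of the work area. Leave it.
- half_mask_c: Grey half mask, the same, at the right edge of the work area. Leave it.
- cartridge_a: Round grey filter cartridge, 64 mm in diameter, 36 mm high, lying close behind the box. Leave it.
- cartridge_b: Round grey filter cartridge, 64 mm in diameter, 36 mm high, on the robot's side of the stand. Leave it.
Not all that is in view belongs to the job. What is shaped like the stand but green is not meant.

How it is judged:
By the outcome, as a careful person would: the job done as asked, in the order asked, and still so for the second after the job is handed in, with the robot touching nothing.
It also fails if it takes over 67 s, if anything falls off the work surface, if the arm or the gripper's body presses on something with over 40 N, if the wrist force passes 120 N, or if a joint passes its speed limit or range.

### The arm

A 6-joint arm with a two-finger parallel gripper is mounted at the origin on the work surface. World frame = base frame: x ahead of the robot, y to its left, z up, the work surface at z = 0. Lengths are in m, angles in rad, forces in N, time in s.
With the tool pointing down it reaches from about 0.25 to 0.775 m from the base axis. Payload 4 kg.
Tool frame: the origin (TCP) lies at the very end of the fingers, on their centre line; the grasp point (between the pads) lies 19 mm behind it; z points along the fingers, y is the direction in which the jaws open and shut (so a half turn about z gives the same grasp; the last joint's range is limited). The gripper opens to 94 mm and grips with 3 to 60 N. Pads are 16 mm wide; open, the fingers measure 119 mm over their backs; the gripper's body (75 mm by 177 mm) begins 78 mm behind the grasp point.
Start: joints at [-0.103, 0.087, 1.371, -0, 1.684, -0.103], TCP at [0.55, -0, 0.169] pointing down, gripper open.
Joint ranges: [-3.1, 3.1], [-0.76, 2.03], [0.27, 2.55], [-1.08, 4.22], [0.17, 2.65], [-2.57, 2.57]. Speed limits (rad/s): [2.79, 2.79, 3.14, 3.14, 3.14, 3.14].

### API

Orientations are given as [roll, pitch, yaw] about the fixed x, y, z axes, in that order (R = Rz(yaw) Ry(pitch) Rx(roll)).
In Python, from bench import robot, snapshot, calibration gives the robot as it stands. The module is installed in compiled form; this text tells all that it offers.
- The arm moves only by the tool servo_tool, never from a script. Its argument "series" is text: rows parted by semicolons, each of 5 numbers parted by spaces: the closure, from -1 (fully open) to 1 (shut), then the shift along the tool's x, y, z in cm, then the turn about the tool's z in rad. A call has 1 to 20 rows; each row is the pose to reach, as a shift and turn from the pose commanded when the call began, along the tool's axes at that moment; what a row does not reach only later rows make up. A row lasts 1/12 s, in which the tool goes at most 41.7 mm and 7.16 degrees, less where a joint would pass 70% of its speed; a pose out of reach is approached as far as the arm can. A call with a gripper value outside its range is refused whole. The fingers move at their own pace and stop on an object; the grip force is fixed at half the most. Time passes only in rows, so rows that repeat a pose let the fingers close. It gives the time, the measured TCP pose, the force and the opening at its end, in the units of the state.
- robot.get_obs(): the state, without advancing time (a new reading comes with each control period).
- snapshot(name): name is "scene" or "side" or "wrist"; returns (picture, depth): 400x640x3 uint8, red, green, blue; 400x640 float32, m along the optical axis (not along the pixel's ray), 0 where there is no reading.
- calibration(name): a dict with "fx", "fy", "cx", "cy" (pixels), "rvec" (rotation vector, rad) and "tvec" (3), from world to camera coordinates, as OpenCV has them; the wrist camera has in their place "tool_from_camera" (4x4, takes a point from camera to tool coordinates, whose origin is the TCP and whose axes are the flange's). Camera axes: x right, y down, z forward; pixel columns grow to the right and rows downward; lengths in m; the calibration is good to about 2 mm. A picture is of the moment at which its call begins: read the wrist's pose just before it. calibration takes no time and is no camera call.
- robot.close_job(): hands the job in, once; it reports no verdict.
The state is a dict: "time": time; "joint_positions": joint angles; "qvel": joint speeds; "joint_torque": joint torques, N m; "tool_pos": TCP position; "ee_rot": TCP orientation; "wrist_force": force on the tool from outside, world axes, zero at the start; "wrist_torque": the same for the moment, N m; "width": finger opening in m.
Only numpy, scipy, OpenCV 4.12 (cv2) and the standard library are available. Lean on these libraries where they do the work, as an engineer would, in place of code of your own. Each camera call takes 0.05 s, during which the arm holds its last target. There are 200 camera calls.

## Working session

There is one attempt and no reset: what is moved stays moved. The work goes in short steps, Python scripts to look and compute and a tool call to move; the robot and the scene stay as the last step left them, time stands still between calls to the robot, and variables do not carry over. Pictures are saved under pics/ and viewed, about 8 in all and at most 12, crops included, and the job is handed in when it is done.

Besides the shell and the picture viewer there is one more tool, called after "Request:" as name(argument=value, ...) on one line, values as JSON. servo_tool: Moves the arm, as the interface text tells. Its arguments: {"type":"object","properties":{"series":{"type":"string"}},"required":["series"]}

```bash
mkdir -p pics; cat > h.py <<'E'
import numpy as np, cv2
from bench import robot, snapshot, calibration
from scipy.spatial.transform import Rotation as R
def cam(n):
    c=calibration(n); K=np.array([[c['fx'],0,c['cx']],[0,c['fy'],c['cy']],[0,0,1]])
    if 'rvec' in c:
        Rm=cv2.Rodrigues(np.array(c['rvec'],float))[0]; t=np.array(c['tvec'],float).ravel()
        return K,Rm.T,-Rm.T@t
    o=robot.get_obs(); T=np.array(c['tool_from_camera']); Rt=R.from_euler('xyz',o['ee_rot']).as_matrix()
    return K,Rt@T[:3,:3],Rt@T[:3,3]+np.array(o['tool_pos'])
def shot(n,save=None):
    k=cam(n); im,d=snapshot(n)
    if save: cv2.imwrite('pics/'+save+'.png',im[:,:,::-1])
    return im,d,k
def cloud(d,k):
    K,Rw,C=k; v,u=np.indices(d.shape)
    p=np.stack([(u-K[0,2])/K[0,0]*d,(v-K[1,2])/K[1,1]*d,d],-1)
    return p@Rw.T+C
def ray(uv,k,z):
    K,Rw,C=k; r=Rw@np.linalg.inv(K)@np.array([uv[0],uv[1],1.]); return C+r*(z-C[2])/r[2]
E
python3 - <<'E'
from h import *
print(robot.get_obs())
for n in('scene','side'):
    im,d,k=shot(n,n+'0'); np.savez(n+'0',im=im,d=d); print(n,k[2],k[1][:,2])
    P=cloud(d,k)
    hsv=cv2.cvtColor(im,cv2.COLOR_RGB2HSV);h,s,v=cv2.split(hsv)
    for nm,m in dict(red=((h<6)|(h>174))&(s>150)&(v>80),yel=(h>22)&(h<34)&(s>150)&(v>100),amb=(h>8)&(h<22)&(s>120)&(v>100),blue=(h>98)&(h<125)&(s>120)&(v>60)).items():
        c,l,st,ce=cv2.connectedComponentsWithStats(m.astype(np.uint8))
        for i in range(1,c):
            if st[i,4]>40:
                q=P[(l==i)&(d>0)]
                print(nm,st[i],ce[i].round(), np.percentile(q,[3,50,97],axis=0).round(3).tolist() if len(q) else '')
a=[cv2.imread(f'pics/{n}0.png') for n in('scene','side')]
E
```

```text
{'time': 0.0, 'joint_positions': array([-1.03087997e-01,  8.79385951e-02,  1.37224203e+00,  1.28982988e-05,
        1.68361361e+00, -1.03090680e-01]), 'qvel': array([-0.00173967, -0.00077968,  0.00043604, -0.00185505, -0.00091987,
        0.00040677]), 'joint_torque': array([ 1.28542815e-03, -3.40182602e+01, -3.02423716e+01,  7.18220207e-02,
        3.29729996e-02, -1.13141955e-04]), 'tool_pos': array([5.49366685e-01, 7.24910661e-05, 1.67719453e-01]), 'ee_rot': array([-3.13940408e+00, -2.39311659e-04,  1.57080019e+00]), 'wrist_force': array([0.65893103, 0.52595952, 0.3977871 ]), 'wrist_torque': array([0.03218919, 0.02513778, 0.00151327]), 'width': 0.09417797525468179}
scene [ 1.26747292 -0.47898245  0.87740013] [-0.62603016  0.48252949 -0.61257778]
red [268  21  20  38 617] [277.  39.] [[-0.957, 0.821, 0.123], [-0.936, 0.884, 0.227], [-0.922, 0.946, 0.318]]
red [228  67  12  50 218] [234.  90.] [[-0.967, 0.528, -0.182], [-0.947, 0.538, -0.021], [-0.93, 0.553, 0.101]]
red [335 305  20  32 239] [344. 320.] [[0.772, -0.073, 0.014], [0.815, -0.061, 0.022], [0.857, -0.042, 0.026]]
yel [33
[... 2256 characters left out ...]
 [0.612, -0.098, 0.13]]
amb [526 228  88  42 128] [574. 245.] [[0.847, -0.666, 0.095], [0.874, -0.563, 0.099], [0.896, -0.435, 0.103]]
amb [267 244  37  35 937] [286. 261.] [[0.229, -0.051, 0.0], [0.279, -0.008, 0.029], [0.324, 0.041, 0.047]]
blue [  214     0   426   281 68460] [489. 105.] [[0.835, -0.551, -0.18], [1.368, -0.092, 0.205], [1.378, 1.552, 0.584]]
blue [ 222   93  125   44 2661] [280. 112.] [[1.349, 0.79, -0.552], [1.366, 1.3, -0.245], [1.38, 1.861, -0.017]]
blue [326 217  17  21 289] [334. 228.] [[0.447, -0.031, 0.031], [0.458, -0.02, 0.063], [0.485, 0.005, 0.094]]
blue [620 338  20  40 414] [633. 361.] [[1.361, -0.818, -0.656], [1.37, -0.783, -0.604], [1.379, -0.762, -0.507]]
```

View pics/scene0.png

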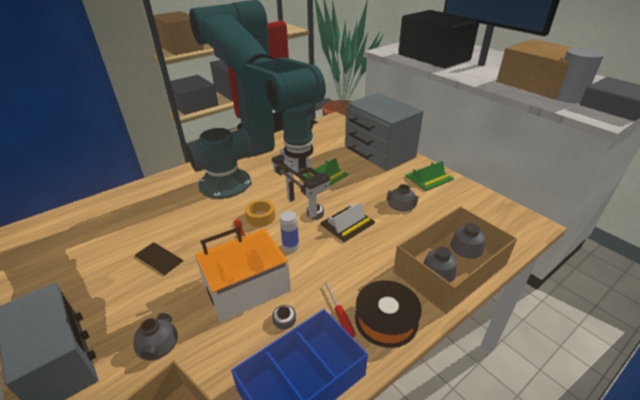

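View pics/side0.png

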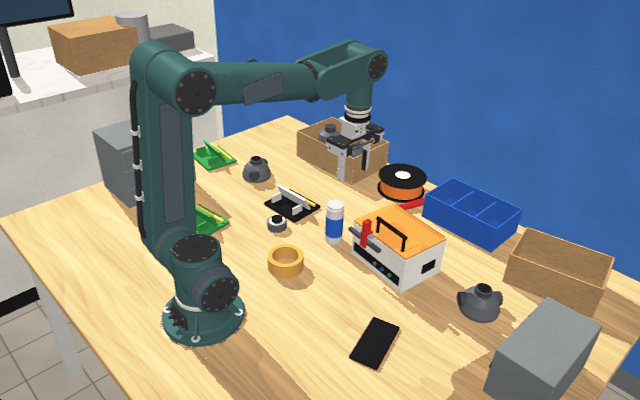

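The scene view shows the box (orange lid) at pixel (245,270), the can at (290,230) and the aluminium/yellow stand at (350,220). The side view shows the red catch at (365,232), the handle at (392,232) and the stand at (292,203). The two green stands are decoys. Next I'll measure the box and stand.

```bash
python3 - <<'E'
from h import *
f={}
for n in('scene','side'):
    z=np.load(n+'0.npz'); im,d=z['im'],z['d']; P=cloud(d,cam(n)); f[n]=(im,d,P)
    h,s,v=cv2.split(cv2.cvtColor(im,cv2.COLOR_RGB2HSV))
    x,y,zz=P[...,0],P[...,1],P[...,2]
    box=(x>.38)&(x<.7)&(y>-.36)&(y<-.06)&(d>0)
    m=box&(zz>.112)&(zz<.132)&(h>8)&(h<24)&(s>120)
    r=cv2.minAreaRect(P[m][:,:2].astype(np.float32)); print(n,'lid',r,np.median(zz[m]))
    # robust edges: trim
    q=P[m][:,:2]
    for a in np.deg2rad([0]):
        pass
    m=box&((h<6)|(h>174))&(s>150)&(v>60); 
    if m.sum(): print(n,'red',m.sum(),np.percentile(P[m&(zz>.14)],[5,50,95],axis=0).round(4).tolist())
    m=box&(v<60)&(zz>.14)&(zz<.2)
    q=P[m]; print(n,'bar',m.sum(),np.percentile(q,[3,50,97],axis=0).round(4).tolist())
    t=q[q[:,2]>.168]
    if len(t)>5: print(' fit slope dx/dy',np.polyfit(t[:,1],t[:,0],1), t[:,1].min(),t[:,1].max(),len(t))
    st=(x>.4)&(x<.62)&(y>.1)&(y<.34)&(d>0)
    m=st&(h>22)&(h<34)&(s>110)&(v>100)&(zz>.008)&(zz<.035)
    q=P[m]; 
    if len(q)>10: print(n,'lip',len(q),np.polyfit(q[:,1],q[:,0],1),np.percentile(q,[2,50,98],axis=0).round(4).tolist(), cv2.minAreaRect(q[:,:2].astype(np.float32)))
    m=st&(zz>.006)&(zz<.08); print(n,'stand all',cv2.minAreaRect(P[m][:,:2].astype(np.float32)), np.percentile(P[m],[1,99],axis=0).round(3).tolist())
    m=st&(zz>.03)&(zz<.08); q=P[m];print(n,'backstop',cv2.minAreaRect(q[:,:2].astype(np.float32)),np.percentile(q,[2,50,98],axis=0).round(3).tolist())
    c=(x>.38)&(x<.56)&(y>-.08)&(y<.06)&(zz>.05)&(zz<.15); print('can',np.percentile(P[c],[2,50,98],axis=0).round(3).tolist())
E
```

```text
scene lid ((0.5281373858451843, -0.1986924260854721), (0.21211108565330505, 0.17837336659431458), 82.2767105102539) 0.12276511253252209
scene red 32 [[0.4399, -0.1602, 0.1626], [0.4493, -0.1551, 0.1672], [0.4563, -0.1492, 0.1696]]
scene bar 55 [[0.4651, -0.2701, 0.1433], [0.4729, -0.2178, 0.1707], [0.4842, -0.1694, 0.1747]]
 fit slope dx/dy [0.15668012 0.50781922] -0.27049634955813084 -0.1689842903370603 41
scene lip 122 [-0.06022193  0.56156414] [[0.5347, 0.1591, 0.0091], [0.5498, 0.2217, 0.0165], [0.5551, 0.2846, 0.021]] ((0.5451262593269348, 0.22347724437713623), (0.020380934700369835, 0.13319972157478333), 2.174450159072876)
scene stand all ((0.4843815863132477, 0.21765902638435364), (0.17201203107833862, 0.15229417383670807), 3.5596656799316406) [[0.407, 0.144, 0.006], [0.571, 0.291, 0.06]]
scene backstop ((0.4668067991733551, 0.22238868474960327), (0.12965887784957886, 0.12279781699180603), 86.03978729248047) [[0.409, 0.156, 0.031], [0.51, 0.211, 0.045], [0.52, 0.282, 0.061]]
can [[0.46, -0.03, 0.052], [0.495, -0.013, 0.108], [0.507, 0.017, 0.135]]
side lid ((0.5338376760482788
[... 326 characters left out ...]
9365405] -0.27409640287553694 -0.16485517456693 116
side lip 36 [0.23661802 0.50843211] [[0.5424, 0.156, 0.01], [0.5477, 0.1761, 0.0169], [0.5639, 0.2128, 0.0214]] ((0.5525150895118713, 0.18459287285804749), (0.06354571878910065, 0.02022126503288746), 77.9041519165039)
side stand all ((0.5103108882904053, 0.2311204969882965), (0.2102116346359253, 0.20271101593971252), 84.17463684082031) [[0.403, 0.142, 0.006], [0.565, 0.29, 0.062]]
side backstop ((0.45512694120407104, 0.21651741862297058), (0.11525438725948334, 0.134194016456604), 5.219069957733154) [[0.453, 0.157, 0.03], [0.498, 0.211, 0.044], [0.511, 0.281, 0.063]]
can [[0.447, -0.075, 0.052], [0.461, -0.016, 0.104], [0.493, 0.017, 0.137]]
```

```bash
python3 - <<'E'
from h import *
im,d,k=shot('wrist','w0'); np.savez('w0',im=im,d=d); print(k[2],k[1].round(3).tolist(),k[0].tolist())
E
```

```text
[0.54974432 0.08375676 0.38345926] [[1.0, -0.001, -0.002], [-0.001, -0.958, -0.286], [-0.001, 0.286, -0.958]] [[307.12916865788594, 0.0, 325.95096474383064], [0.0, 307.12916865788594, 200.0348334251455], [0.0, 0.0, 1.0]]
```

View pics/w0.png

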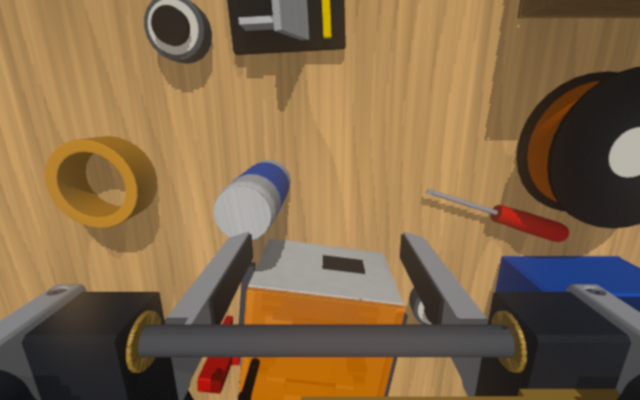

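The wrist view shows the can at (250,205), the catch at (215,370), the lid and the top corner of the stand at (290,20). The box is at about (0.533,-0.199) with yaw -8°, and the stand's yaw is about +3.5°. I'm moving above the -y side of the catch.

Request:
servo_tool(series="1 0 0 -9 0;1 0 0 -9 0;1 0 0 -9 0;1 -18.1 -11.2 -9 0.14;1 -18.1 -11.2 -9 0.14;1 -18.1 -11.2 -9 0.14;1 -18.1 -11.2 -9 0.14;1 -18.1 -11.2 -9 0.14;1 -18.1 -11.2 -9 0.14;1 -18.1 -11.2 -9 0.14;1 -18.1 -11.2 -9 0.14")

```text
time: 1.07
tool_pos: [0.4382, -0.1808, 0.2589]
ee_rot: [3.141, -0.001, 1.43]
wrist_force: [0.6, 0.1, 0.1]
width: 0.0242
```

```bash
python3 - <<'E'
from h import *
o=robot.get_obs();print(o['tool_pos'],o['ee_rot'],o['time'])
im,d,k=shot('wrist','w1'); P=cloud(d,k)
h,s,v=cv2.split(cv2.cvtColor(im,cv2.COLOR_RGB2HSV)); x,y,z=P[...,0],P[...,1],P[...,2]
box=(x>.36)&(x<.7)&(y>-.36)&(y<-.05)&(d>0)
r=box&((h<6)|(h>174))&(s>150)&(z>.155)&(z<.18); q=P[r]; print('red',r.sum(),np.percentile(q,[3,50,97],axis=0).round(4).tolist() if r.sum() else '')
b=box&(v<70)&(z>.16)&(z<.19); print('bar',b.sum(),np.percentile(P[b],[3,50,97],axis=0).round(4).tolist() if b.sum() else '')
l=box&(z>.113)&(z<.13)&(h>8)&(h<24)&(s>120); print('lid',l.sum(),np.percentile(P[l],[1,99],axis=0).round(4).tolist(),np.median(z[l]))
E
```

```text
[ 0.43819494 -0.18081259  0.25886725] [ 3.14106704e+00 -7.81953661e-04  1.42999293e+00] 1.0667
red 317 [[0.4357, -0.1605, 0.156], [0.4453, -0.1522, 0.1687], [0.4542, -0.1455, 0.1702]]
bar 152 [[0.4643, -0.2266, 0.1736], [0.4681, -0.2152, 0.175], [0.4732, -0.1978, 0.1764]]
lid 22028 [[0.4561, -0.3056, 0.1228], [0.619, -0.0926, 0.1263]] 0.12456436169349039
```

View pics/w1.png

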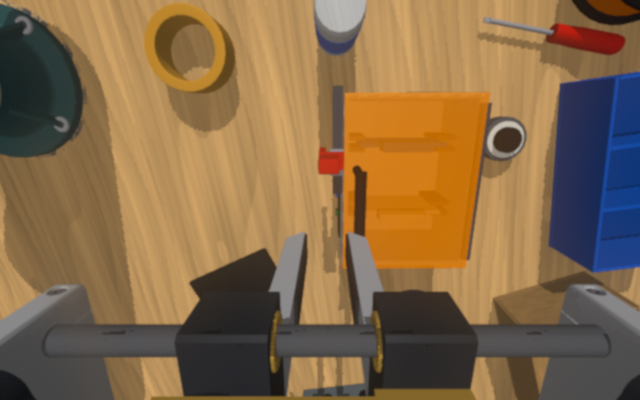

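The catch is at pixel (330,160), world (0.445,-0.152). The handle bar is at (360,200) and the slots can be seen faintly through the lid. I'll descend and push the catch to +y.

Request:
servo_tool(series="1 0 0.1 4 0;1 0 0.1 8 0;1 0 0.1 11.4 0;1 0 0.1 11.4 0;1 1 0.1 11.4 0;1 1.5 0.1 11.4 0;1 2 0.1 11.4 0;1 2.5 0.1 11.4 0;1 3 0.1 11.4 0;1 3.5 0.1 11.4 0;1 4 0.1 11.4 0;1 4.5 0.1 11.4 0;1 5 0.1 11.4 0;1 5.2 0.1 11.4 0;1 5.2 0.1 11.4 0")

```text
time: 2.37
tool_pos: [0.4462, -0.1292, 0.1448]
ee_rot: [-3.141, -0.0, 1.431]
wrist_force: [1.3, -0.7, 0.1]
width: 0.0003
```

Request:
servo_tool(series="1 0.3 0 0 0;1 0.6 0 0 0;1 0.8 0 0 0;1 0.8 0 0 0")

```text
time: 2.7
tool_pos: [0.4474, -0.1214, 0.1449]
ee_rot: [3.142, -0.0, 1.431]
wrist_force: [-0.3, -0.1, 0.3]
width: 0.0006
```

Request:
servo_tool(series="1 0.2 0 0 0;1 0.4 0 0 0;1 0.4 0 0 0")

```text
time: 2.95
tool_pos: [0.448, -0.1175, 0.1449]
ee_rot: [3.141, -0.0, 1.431]
wrist_force: [0.2, -0.2, 0.2]
width: 0.0005
```

```bash
python3 - <<'E'
from h import *
o=robot.get_obs();print(o['tool_pos'],o['wrist_force'],o['time'])
im,d,k=shot('wrist'); P=cloud(d,k)
h,s,v=cv2.split(cv2.cvtColor(im,cv2.COLOR_RGB2HSV)); x,y,z=P[...,0],P[...,1],P[...,2]
r=(x>.36)&(x<.6)&(y>-.2)&(y<0)&((h<6)|(h>174))&(s>150)&(z>.155)&(z<.18); print(r.sum(),np.percentile(P[r],[3,50,97],axis=0).round(4).tolist())
E
```

```text
[ 0.4479814  -0.11751008  0.14492537] [ 0.18280728 -0.20912681  0.24553561] 2.95Traceback (most recent call last):
  File "<stdin>", line 5, in <module>
    return _quantile_unchecked(
        a, q, axis, out, overwrite_input, method, keepdims, weights)
    return _ureduce(a,
                    func=_quantile_ureduce_func,
    ...<5 lines>...
                    overwrite_input=overwrite_input,
                    method=method)
    r = func(a, **kwargs)
    result = _quantile(arr,
                       quantiles=q,
    ...<2 lines>...
                       out=out,
                       weights=wgt)
    slices_having_nans = np.isnan(arr[-1, ...])
                                  ~~~^^^^^^^^^
IndexError: index -1 is out of bounds for axis 0 with size 0
```

```bash
cat > red.py <<'E'
from h import *
for n in('side','scene'):
    im,d,k=shot(n,n+'c'); P=cloud(d,k)
    h,s,v=cv2.split(cv2.cvtColor(im,cv2.COLOR_RGB2HSV)); x,y,z=P[...,0],P[...,1],P[...,2]
    r=(x>.36)&(x<.6)&(y>-.2)&(y<0)&((h<6)|(h>174))&(s>150)&(z>.14)&(z<.18); print(n,r.sum(), np.percentile(P[r],[3,50,97],axis=0).round(4).tolist() if r.sum() else '')
cv2.imwrite('pics/crop.png',cv2.resize(cv2.imread('pics/sidec.png')[170:290,300:480],None,fx=4,fy=4))
E
python3 red.py
```

```text
side 93 [[0.4296, -0.1622, 0.1417], [0.438, -0.1579, 0.1578], [0.4523, -0.1481, 0.1705]]
scene 25 [[0.4413, -0.1626, 0.1595], [0.4514, -0.1555, 0.1668], [0.4572, -0.1494, 0.1684]]
```

View pics/crop.png

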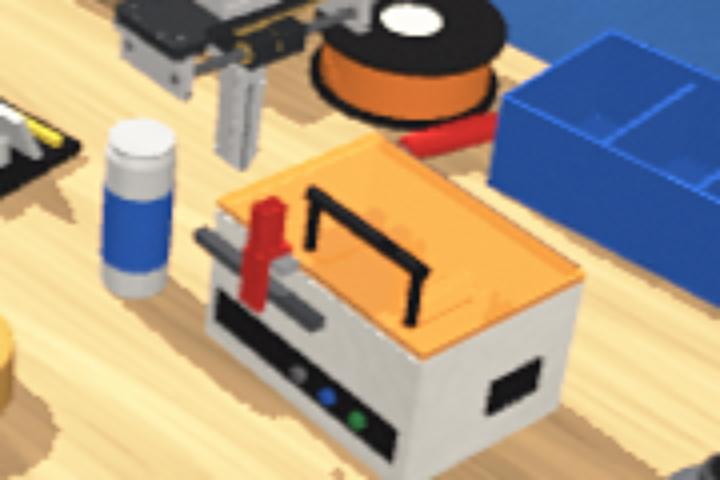

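```bash
python3 - <<'E'
from h import *
o=robot.get_obs();print(o['tool_pos'],o['ee_rot'],o['joint_positions'],o['time'])
K,Rw,C=cam('side')
for p in [o['tool_pos'],[.445,-.152,.17],[.4384,-.1808,.259],[.55,0,.168],[.448,-.1175,.259]]:
    q=K@(Rw.T@(np.array(p)-C)); print(np.round(p,3),(q[:2]/q[2]).round())
E
```

```text
[ 0.44794037 -0.11778094  0.14490005] [3.14151165e+00 6.40133403e-05 1.43086933e+00] [-3.79591248e-01 -1.02057938e-01  1.60608400e+00 -4.30505288e-05
  1.63747270e+00 -2.39667124e-01] 3.1
[ 0.448 -0.118  0.145] [358. 222.]
[ 0.445 -0.152  0.17 ] [367. 220.]
[ 0.438 -0.181  0.259] [376. 198.]
[0.55  0.    0.168] [352. 185.]
[ 0.448 -0.118  0.259] [361. 187.]
```

View pics/sidec.png

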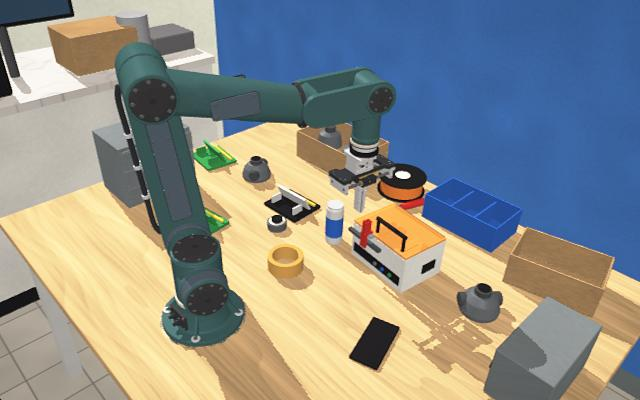

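The side view shows the closed fingertip at (361,211), where the reported TCP should project to (358,222). The catch at (365,235) hasn't moved. I'll locate the fingertip by depth in both fixed views.

```bash
python3 - <<'E'
from h import *
for n in('side','scene'):
    im,d,k=shot(n); P=cloud(d,k)
    x,y,z=P[...,0],P[...,1],P[...,2]
    m=(abs(x-.448)<.035)&(abs(y+.118)<.04)&(z>.128)&(d>0)&(z<.3)
    h,s,v=cv2.split(cv2.cvtColor(im,cv2.COLOR_RGB2HSV))
    m&=(s<80)
    q=P[m]; vv,uu=np.nonzero(m); print(n,m.sum(),np.percentile(q,[2,10,50,98],axis=0).round(3).tolist(),'rows',vv.min(),vv.max(),uu.min(),uu.max())
    i=np.argsort(-vv)[:12]; print(q[i].round(3).tolist(), list(zip(uu[i],vv[i])))
cv2.imwrite('pics/crop2.png',cv2.resize(im[:,:,::-1][150:330,180:360],None,fx=3,fy=3))
E
```

```text
side 380 [[0.419, -0.153, 0.187], [0.425, -0.149, 0.2], [0.437, -0.125, 0.245], [0.474, -0.108, 0.299]] rows 175 231 352 379
[[0.432, -0.143, 0.134], [0.435, -0.143, 0.136], [0.434, -0.144, 0.141], [0.447, -0.124, 0.181], [0.443, -0.124, 0.184], [0.448, -0.127, 0.186], [0.45, -0.122, 0.183], [0.442, -0.124, 0.187], [0.437, -0.125, 0.19], [0.433, -0.125, 0.192], [0.45, -0.128, 0.189], [0.452, -0.123, 0.186]] [(np.int64(360), np.int64(231)), (np.int64(361), np.int64(230)), (np.int64(361), np.int64(229)), (np.int64(360), np.int64(212)), (np.int64(359), np.int64(212)), (np.int64(361), np.int64(211)), (np.int64(360), np.int64(211)), (np.int64(359), np.int64(211)), (np.int64(358), np.int64(211)), (np.int64(357), np.int64(211)), (np.int64(362), np.int64(210)), (np.int64(361), np.int64(210))]
scene 128 [[0.425, -0.153, 0.189], [0.44, -0.151, 0.195], [0.46, -0.126, 0.218], [0.477, -0.109, 0.3]] rows 178 214 228 252
[[0.46, -0.126, 0.19], [0.446, -0.126, 0.182], [0.458, -0.129, 0.191], [0.448, -0.127, 0.187], [0.461, -0.13, 0.196], [0.46, -0.123, 0.192], [0.462, -0.127, 0.195], [0.46, -0.12, 0.191], [0.458, -0.116, 0.188], [0.462, -0.114, 0.193], [0.46, -0.123, 0.196], [0.45, -0.127, 0.192]] [(np.int64(247), np.int64(214)), (np.int64(245), np.int64(214)), (np.int64(246), np.int64(214)), (np.int64(245), np.int64(213)), (np.int64(246), np.int64(213)), (np.int64(248), np.int64(213)), (np.int64(247), np.int64(213)), (np.int64(249), np.int64(213)), (np.int64(250), np.int64(213)), (np.int64(251), np.int64(212)), (np.int64(248), np.int64(212)), (np.int64(245), np.int64(212))]
```

View pics/crop2.png

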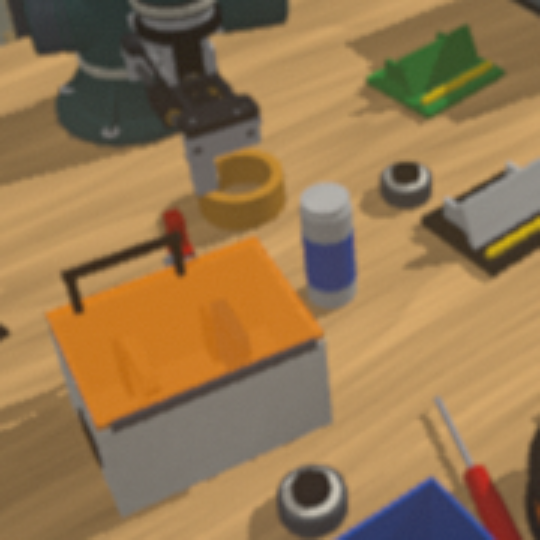

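Both fixed cameras put the real fingertip at z≈0.183, while the reported TCP z is 0.145. So the tip sits about 37 mm short of the stated TCP, and xy agrees. The fingers passed over the catch. I'll correct for this offset and push again.

Request:
servo_tool(series="1 0 0 -1.5 0;1 -3.5 0 -1.5 0;1 -6.5 0 -1.5 0;1 -6.5 0 -1.5 0;1 -6.5 0 2 0;1 -6.5 0 3.7 0;1 -6.5 0 3.7 0;1 -5.4 0 3.7 0;1 -4.8 0 3.7 0;1 -4.2 0 3.7 0;1 -3.6 0 3.7 0;1 -3.0 0 3.7 0;1 -2.4 0 3.7 0;1 -1.8 0 3.7 0;1 -1.2 0 3.7 0;1 -0.9 0 3.7 0;1 -0.9 0 3.7 0")

```text
time: 4.62
tool_pos: [0.4469, -0.1256, 0.1079]
ee_rot: [3.141, -0.001, 1.432]
wrist_force: [0.5, 0.1, 0.7]
width: 0.0004
```

```bash
python3 red.py
```

```text
side 27 [[0.4363, -0.1145, 0.1411], [0.4398, -0.1079, 0.1533], [0.4454, -0.1023, 0.1719]]
scene 42 [[0.4473, -0.1165, 0.1414], [0.4615, -0.1107, 0.1619], [0.4645, -0.1041, 0.1692]]
```

Request:
servo_tool(series="1 0.2 0 0 0;1 0.4 0 0 0;1 0.6 0 0 0;1 0.6 0 0 0")

```text
time: 5.05
tool_pos: [0.4467, -0.1246, 0.1076]
ee_rot: [-3.141, 0.008, 1.429]
wrist_force: [-1.4, -9.1, -1.4]
width: 0.0005
```

The catch is on its stop (9 N). Now to the handle.

Request:
servo_tool(series="1 -1 0 0 0;1 -1 0 -3 0;0.15 -1 0 -6 0;0.15 -5 1.8 -6 0;0.15 -9.3 3.4 -6 0;0.15 -9.3 3.4 -6 0;0.15 -9.3 3.4 -6 0;0.15 -9.3 3.4 -3 0;0.15 -9.3 3.4 -0.6 0;0.15 -9.3 3.4 -0.6 0;1 -9.3 3.4 -0.6 0;1 -9.3 3.4 -0.6 0;1 -9.3 3.4 -0.6 0;1 -9.3 3.4 -0.6 0;1 -9.3 3.4 -0.6 0;1 -9.3 3.4 -0.6 0")

```text
time: 6.38
tool_pos: [0.4687, -0.2177, 0.1156]
ee_rot: [3.14, 0.001, 1.431]
wrist_force: [-0.9, 0.4, 4.7]
width: 0.0113
```

```bash
python3 red.py; python3 -c "
from h import *
o=robot.get_obs();print(o['tool_pos'],o['wrist_force'],o['width'])"
```

```text
side 90 [[0.4359, -0.1161, 0.1409], [0.445, -0.111, 0.1577], [0.4585, -0.1016, 0.1715]]
scene 45 [[0.4459, -0.1162, 0.1433], [0.461, -0.11, 0.1629], [0.4647, -0.1033, 0.1682]]
[ 0.46873055 -0.21775219  0.11556466] [-1.07926605  1.40802573  6.20420092] 0.011297324664144405
```

Request:
servo_tool(series="1 0 0.40 -0.98 0;1 0 0.88 -1.92 0;1 0 1.41 -2.84 0;1 0 2.01 -3.71 0;1 0 2.67 -4.54 0;1 0 3.39 -5.32 0;1 0 4.15 -6.04 0;1 0 4.97 -6.72 0;1 0 5.83 -7.33 0;1 0 6.74 -7.89 0;1 0 6.74 -7.89 0")

```text
time: 7.4
tool_pos: [0.5335, -0.2268, 0.1968]
ee_rot: [-3.139, 0.001, 1.43]
wrist_force: [-8.4, 2.7, 11.6]
width: 0.0113
```

Request:
servo_tool(series="1 0 -0.2 -0.35 0;1 0 1.22 -1.05 0;1 0 2.70 -1.61 0;1 0 4.24 -2.01 0;1 0 5.81 -2.24 0;1 0 5.81 -2.24 0")

```text
time: 7.9
tool_pos: [0.5949, -0.2358, 0.2174]
ee_rot: [3.137, 0.001, 1.431]
wrist_force: [0.6, -0.3, 6.1]
width: 0.0112
```

Request:
servo_tool(series="1 0 1.58 -0.1 0;1 0 3.17 0 0;1 0 4.73 0.25 0;1 0 6.26 0.65 0;1 0 7.74 1.2 0;1 0 8.68 1.7 0;1 0 9.21 2.0 0;1 0 9.21 2.0 0;1 0 9.21 2.0 0")

```text
time: 8.65
tool_pos: [0.6851, -0.2485, 0.1954]
ee_rot: [3.139, 0.001, 1.431]
wrist_force: [2.4, -1.9, 2.9]
width: 0.0115
```

Request:
servo_tool(series="1 0 0.3 0.18 0;1 0 0.6 0.36 0;1 0 0.8 0.48 0;1 0 0.8 0.48 0")

```text
time: 8.98
tool_pos: [0.6858, -0.2486, 0.1946]
ee_rot: [-3.132, 0.001, 1.429]
wrist_force: [-15.9, 2.1, 14.3]
width: 0.0111
```

The lid is on its stop. I'll ease off, release, go up, and look into the box.

Request:
servo_tool(series="1 0 -0.8 -0.48 0;0.5 0 -0.8 -0.48 0;0.5 0 -0.8 -0.48 0;0.5 0 -0.8 -0.48 0;0.5 0 -0.8 -2.5 0;0.5 0 -0.8 -6.5 0;0.5 0 -0.8 -10.5 0;0.5 0 -6 -11 0;0.5 0 -12 -11 0;0.5 0 -18 -11 0;0.5 0 -18 -11 0;0.5 0 -18 -11 0")

```text
time: 9.98
tool_pos: [0.5078, -0.2222, 0.2996]
ee_rot: [-3.137, -0.001, 1.43]
wrist_force: [0.3, -0.2, 0.1]
width: 0.0239
```

```bash
python3 - <<'E'
from h import *
o=robot.get_obs();print(o['tool_pos'],o['ee_rot'],o['wrist_force'],o['time'])
im,d,k=shot('wrist','w2'); P=cloud(d,k)
h,s,v=cv2.split(cv2.cvtColor(im,cv2.COLOR_RGB2HSV)); x,y,z=P[...,0],P[...,1],P[...,2]
b=(x>.44)&(x<.63)&(y>-.33)&(y<-.06)&(d>0)
m=b&(h>95)&(h<130)&(s>90)&(z>.02)&(z<.118); q=P[m]; print('blue',m.sum(),np.percentile(q,[2,50,98],axis=0).round(4).tolist())
t=m&(z>.098); q=P[t]; print('rail top',len(q),cv2.minAreaRect(q[:,:2].astype(np.float32)),np.median(q,axis=0))
sd,dd,kk=shot('side'); PS=cloud(dd,kk)
h,s,v=cv2.split(cv2.cvtColor(sd,cv2.COLOR_RGB2HSV)); a=(h>8)&(h<24)&(s>120)&(PS[...,2]>.13)&(PS[...,0]>.5)&(PS[...,0]<.75)&(PS[...,1]<-.06)&(PS[...,1]>-.36)
q=PS[a]; print('lid pts',len(q)); 
c=q@np.array([.99,-.139,0]); p=np.polyfit(q[:,2],c,1); print('lean deg',np.degrees(np.arctan(p[0])), q[:,2].max())
E
```

```text
[ 0.50781554 -0.22217112  0.29961061] [-3.13657433e+00 -1.37230983e-03  1.42961827e+00] [ 0.26252451 -0.16730855  0.11351465] 9.9833
blue 572 [[0.4912, -0.1636, 0.0361], [0.5404, -0.1551, 0.1055], [0.5911, -0.1466, 0.1076]]
rail top 412 ((0.5407704710960388, -0.1552731841802597), (0.010090084746479988, 0.0583205409348011), 81.8332748413086) [ 0.54075309 -0.15521768  0.10589692]
lid pts 2890
lean deg -1.0263440107301334 0.4651858214621408
```

View pics/w2.png

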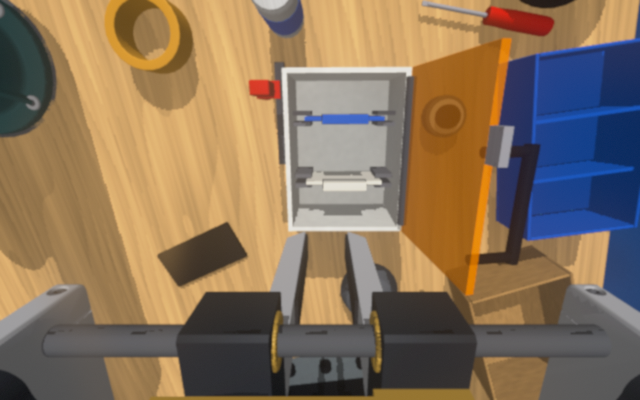

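The view shows the open lid (amber, 460,170), the catch aside at (262,88) and the blue visor in the +y slots at (342,119). Its rail centre is at (0.5408,-0.1552) with the top at z 0.106. The white visor is at (343,181). I'm turning 90° over the rail and then descending.

Request:
servo_tool(series="0.15 3 1 0 -0.12;0.15 6 2 0 -0.24;0.15 7.1 2.33 0 -0.36;0.15 7.1 2.33 0 -0.48;0.15 7.1 2.33 0 -0.6;0.15 7.1 2.33 0 -0.72;0.15 7.1 2.33 0 -0.84;0.15 7.1 2.33 0 -0.96;0.15 7.1 2.33 0 -1.08;0.15 7.1 2.33 0 -1.2;0.15 7.1 2.33 4 -1.32;0.15 7.1 2.33 8 -1.44;0.15 7.1 2.33 12 -1.571;0.15 7.1 2.33 15 -1.571;0.15 7.1 2.33 16 -1.571;0.15 7.1 2.33 16 -1.571")

```text
time: 11.42
tool_pos: [0.5456, -0.156, 0.1359]
ee_rot: [3.139, -0.008, 3.002]
wrist_force: [0.3, -0.5, -0.7]
width: 0.0398
```

```bash
python3 - <<'E'
from h import *
o=robot.get_obs();print(o['tool_pos'],o['ee_rot'],o['wrist_force'],o['width'],o['time'])
im,d,k=shot('wrist'); P=cloud(d,k)
h,s,v=cv2.split(cv2.cvtColor(im,cv2.COLOR_RGB2HSV)); x,y,z=P[...,0],P[...,1],P[...,2]
m=(x>.44)&(x<.63)&(y>-.22)&(y<-.1)&(d>0)&(h>95)&(h<130)&(s>90)&(z>.098)&(z<.118); q=P[m]; print(len(q), np.median(q,axis=0) if len(q) else '')
if len(q)>20: print(cv2.minAreaRect(q[:,:2].astype(np.float32)))
E
```

```text
[ 0.54555939 -0.15600878  0.1359066 ] [ 3.13941098 -0.0075787   3.00181785] [ 0.27653203 -0.46506202 -0.72794121] 0.03983701104482022 11.4167
927 [ 0.54044889 -0.15522707  0.10594746]
((0.5414870977401733, -0.155806303024292), (0.011297069489955902, 0.060025837272405624), 82.00470733642578)
```

Request:
servo_tool(series="0.15 0 0 0 0;0.15 0 0 3 0;0.15 0 0 6 0;0.15 0 0 8.5 0;0.15 0 0 10 0;0.15 0 0 10 0;0.15 0 0 10 0")

```text
time: 12.05
tool_pos: [0.548, -0.1575, 0.0425]
ee_rot: [-3.141, 0.003, 3.002]
wrist_force: [0.2, -0.9, 0.8]
width: 0.0396
```

Request:
servo_tool(series="0.15 0.4 0 0.2 0;0.15 0.7 0 0.2 0;0.15 0.7 0 0.2 0;1 0.7 0 0.2 0;1 0.7 0 0.2 0;1 0.7 0 0.2 0;1 0.7 0 0.2 0;1 0.7 0 0.2 0;1 0.7 0 0.2 0")

```text
time: 12.8
tool_pos: [0.5395, -0.156, 0.0384]
ee_rot: [-3.142, 0.0, 3.002]
wrist_force: [-0.6, 0.4, 0.0]
width: 0.0115
```

Request:
servo_tool(series="1 0 0 -0.7 0;1 0 0 -2 0;1 0 0 -3.5 0;1 0 0 -5 0;1 0 0 -7 0;1 0 0 -9.5 0;1 0 0 -12 0;1 0 0 -15 0;1 0 0 -18 0;1 0 0 -20.5 0;1 0 0 -21 0;1 0 0 -21 0")

```text
time: 13.8
tool_pos: [0.5404, -0.1563, 0.251]
ee_rot: [-3.14, 0.005, 3.002]
wrist_force: [-0.2, 0.8, -1.9]
width: 0.0117
```

```bash
python3 - <<'E'
from h import *
o=robot.get_obs();print(o['tool_pos'],o['ee_rot'],o['wrist_force'],o['width'],o['time'])
im,d,k=shot('side','sl'); P=cloud(d,k)
h,s,v=cv2.split(cv2.cvtColor(im,cv2.COLOR_RGB2HSV)); x,y,z=P[...,0],P[...,1],P[...,2]
m=(x>.44)&(x<.63)&(y>-.22)&(y<-.1)&(d>0)&(h>95)&(h<130)&(s>90)&(z>.13); q=P[m]; print('blue',len(q), np.percentile(q,[2,50,98],axis=0).round(3).tolist() if len(q) else '')
E
```

```text
[ 0.54043103 -0.15627913  0.25097465] [-3.14039365  0.0050478   3.00186394] [-0.24795784  0.75816234 -1.90443081] 0.01169900359360938 13.8
blue 804 [[0.486, -0.205, 0.222], [0.529, -0.156, 0.266], [0.591, -0.126, 0.603]]
```

Request:
servo_tool(series="1 0.7 2.2 0 0.11;1 1.4 4.5 0 0.22;1 2.1 6.7 0 0.33;1 2.8 9 0 0.44;1 3.5 11.2 0 0.55;1 4.2 13.5 0 0.66;1 4.9 15.8 0 0.77;1 5.6 18 0 0.88;1 6.3 20.3 0 0.99;1 7 22.6 0 1.1;1 7.8 24.8 0 1.21;1 7.8 26.8 0 1.32;1 7.8 26.8 0 1.37;1 7.8 26.8 0 1.37;1 7.8 26.8 0 1.37")

```text
time: 15.1
tool_pos: [0.4985, 0.1203, 0.2458]
ee_rot: [-3.137, 0.001, 1.634]
wrist_force: [0.3, 0.2, -0.8]
width: 0.0122
```

```bash
python3 - <<'E'
from h import *
o=robot.get_obs();print(o['tool_pos'],o['ee_rot'],o['wrist_force'],o['width'],o['time'])
im,d,k=shot('wrist','w3'); P=cloud(d,k)
h,s,v=cv2.split(cv2.cvtColor(im,cv2.COLOR_RGB2HSV)); x,y,z=P[...,0],P[...,1],P[...,2]
b=(x>.4)&(x<.62)&(y>.1)&(y<.34)&(d>0)
m=b&(h>20)&(h<35)&(s>130)&(v>90)&(z>.005)&(z<.035); q=P[m]; t=q[q[:,2]>.017]
for q in(q,t): print('lip',len(q),cv2.minAreaRect(q[:,:2].astype(np.float32)),np.polyfit(q[:,1],q[:,0],1),np.median(q,axis=0).round(4))
m=b&(s<60)&(v>90)&(z>.02)&(z<.075)&(x>.44)&(x<.56); q=P[m]; print('alu',len(q),cv2.minAreaRect(q[:,:2].astype(np.float32)),q.min(0),q.max(0))
m=b&(z<.016)&(z>.008)&(v<70);q=P[m];print('base',len(q),cv2.minAreaRect(q[:,:2].astype(np.float32)))
m=(h>95)&(h<130)&(s>90)&(z>.15)&(d>0);q=P[m];print('visor',len(q),q.min(0),q.max(0), np.polyfit(q[:,1],q[:,0],1) if len(q)>9 else '')
E
```

```text
[0.49848754 0.12027035 0.24581235] [-3.13711000e+00  5.48031557e-04  1.63362238e+00] [ 0.30888797  0.19950579 -0.7567389 ] 0.012176247413921973 15.1
lip 854 ((0.548139750957489, 0.221825510263443), (0.011765074916183949, 0.13450077176094055), 2.7292251586914062) [-0.04621822  0.55764052] [0.547  0.2262 0.0195]
lip 620 ((0.5466291308403015, 0.22172167897224426), (0.00830262340605259, 0.12941192090511322), 2.7820839881896973) [-0.04794718  0.55715065] [0.5463 0.2259 0.02  ]
alu 2453 ((0.49132877588272095, 0.21924740076065063), (0.0645461305975914, 0.13035166263580322), 2.546255111694336) [0.45685931 0.15445613 0.020013  ] [0.52608226 0.28557053 0.06358439]
base 5506 ((0.5046952366828918, 0.22003069519996643), (0.12128833681344986, 0.14554724097251892), 3.1384472846984863)
visor 3004 [0.49150257 0.06616666 0.2158119 ] [0.57279273 0.17354472 0.39771742] [-0.02943655  0.50398612]
```

View pics/w3.png

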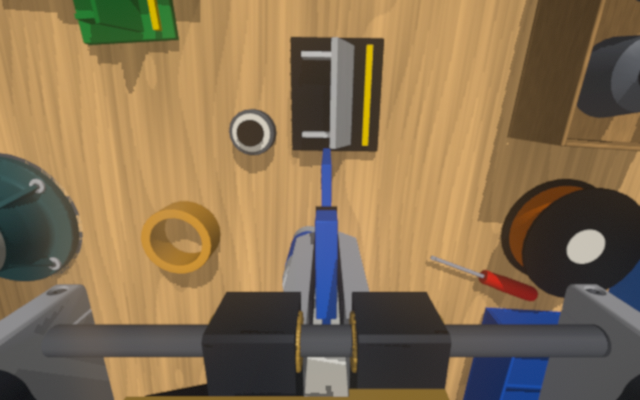

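The view shows the stand at (337,95): lip at (368,95), backstop at (342,93). The blue visor hangs straight in the grip at (327,230). The stand origin is (0.5266,0.2207) with yaw 2.8°. The lip width and length and the base centre all match the given sizes. I'm moving above it.

Request:
servo_tool(series="1 2.5 1 0 0.014;1 5 2 0 0.014;1 7.5 3 0 0.014;1 9.84 3.84 0 0.014;1 9.84 3.84 2 0.014;1 9.84 3.84 5 0.014;1 9.84 3.84 8 0.014;1 9.84 3.84 10 0.014;1 9.84 3.84 10.5 0.014;1 9.84 3.84 10.5 0.014;1 9.84 3.84 10.5 0.014;1 9.84 3.84 10.5 0.014")

```text
time: 16.15
tool_pos: [0.5331, 0.2209, 0.1456]
ee_rot: [3.138, -0.001, 1.617]
wrist_force: [-0.1, 0.6, 0.0]
width: 0.0117
```

```bash
python3 - <<'E'
from h import *
o=robot.get_obs();print(o['tool_pos'],o['ee_rot'],o['wrist_force'],o['width'],o['time'])
S=np.array([.5266,.2207]);c,s_=np.cos(.049),np.sin(.049)
for n in('scene','side'):
    im,d,k=shot(n); P=cloud(d,k)
    h,s,v=cv2.split(cv2.cvtColor(im,cv2.COLOR_RGB2HSV)); x,y,z=P[...,0],P[...,1],P[...,2]
    m=(x>.46)&(x<.6)&(y>.1)&(y<.34)&(d>0)&(h>95)&(h<130)&(s>90)&(z>.05); q=P[m]
    a=(q[:,0]-S[0])*c+(q[:,1]-S[1])*s_; b=-(q[:,0]-S[0])*s_+(q[:,1]-S[1])*c
    print(n,len(q),'sx',np.percentile(a,[3,50,97]).round(4),'sy',np.percentile(b,[1,50,99]).round(4),'z',np.percentile(q[:,2],[1,50,99]).round(4),'yaw',np.polyfit(b,a,1))
E
```

```text
[0.53312991 0.22091088 0.14564537] [ 3.13787985e+00 -9.07285274e-04  1.61746370e+00] [-0.12973573  0.61635877  0.01105834] 0.011653895129237047 16.15
scene 424 sx [0.0065 0.0106 0.0138] sy [-0.0548 -0.0135  0.0468] z [0.1174 0.1553 0.2127] yaw [-0.00161547  0.01041436]
side 542 sx [-0.0154  0.0022  0.0206] sy [-0.0574 -0.0145  0.0494] z [0.1182 0.1621 0.5728] yaw [-0.07463411  0.00158056]
```

Request:
servo_tool(series="1 0.25 -0.2 1 0;1 0.25 -0.2 3 0;1 0.25 -0.2 5 0;1 0.25 -0.2 7 0;1 0.25 -0.2 8.3 0;1 0.25 -0.2 9.2 0;1 0.25 -0.2 9.7 0;1 0.25 -0.2 9.9 0;1 0.25 -0.2 9.9 0;1 0.25 -0.2 9.9 0")

```text
time: 17.08
tool_pos: [0.5304, 0.2236, 0.0454]
ee_rot: [3.14, -0.001, 1.618]
wrist_force: [-0.0, -0.3, -0.1]
width: 0.0121
```

Request:
servo_tool(series="1 0 0 0.1 0;1 0 0 0.2 0;1 0 0 0.3 0;1 0 0 0.3 0;1 0 0 0.3 0")

```text
time: 17.5
tool_pos: [0.5308, 0.2237, 0.0444]
ee_rot: [3.138, -0.001, 1.618]
wrist_force: [-2.6, -0.1, 8.1]
width: 0.0114
```

The foot touches the base at exactly the predicted height. I'll ease off, open a little, then tip it back with the far finger.

Request:
servo_tool(series="1 0 0 -0.15 0;0.36 0 0 -0.15 0;0.36 0 0 -0.15 0;0.36 0 0 -0.15 0;0.36 0 0 -0.6 0;0.36 0 -0.4 -0.8 0;0.36 0 -0.8 -0.8 0;0.36 0 -1.2 -0.8 0;0.36 0 -1.5 -0.8 0;0.36 0 -1.8 -0.8 0;0.36 0 -2.1 -0.8 0;0.36 0 -2.4 -0.8 0;0.36 0 -2.7 -0.8 0;0.36 0 -3.0 -0.8 0;0.36 0 -3.3 -0.8 0;0.36 0 -3.6 -0.8 0;0.36 0 -3.9 -0.8 0;0.36 0 -4.1 -0.8 0;0.36 0 -4.1 -0.8 0")

```text
time: 19.08
tool_pos: [0.4884, 0.2214, 0.0494]
ee_rot: [3.142, -0.0, 1.618]
wrist_force: [0.2, 0.1, -0.5]
width: 0.0303
```

```bash
cat > vis.py <<'E'
from h import *
o=robot.get_obs();print(o['tool_pos'],o['wrist_force'],o['width'],o['time'])
S=np.array([.5266,.2207]);c,s_=np.cos(.049),np.sin(.049)
for n in('scene','side'):
    im,d,k=shot(n,n+'v'); P=cloud(d,k)
    h,s,v=cv2.split(cv2.cvtColor(im,cv2.COLOR_RGB2HSV)); x,y,z=P[...,0],P[...,1],P[...,2]
    m=(x>.44)&(x<.6)&(y>.1)&(y<.34)&(d>0)&(h>95)&(h<130)&(s>90)&(z>.012)&(z<.13); q=P[m]
    if len(q)<20: print(n,len(q)); continue
    a=(q[:,0]-S[0])*c+(q[:,1]-S[1])*s_; b=-(q[:,0]-S[0])*s_+(q[:,1]-S[1])*c
    A=np.c_[b,q[:,2],np.ones(len(b))]; w=np.ones(len(b),bool)
    for _ in range(4):
        f=np.linalg.lstsq(A[w],a[w],rcond=None)[0]; w=abs(A@f-a)<.005
    print(n,len(q),w.sum(),'sx',np.percentile(a,[3,50,97]).round(4),'sy',np.percentile(b,[1,50,99]).round(4),'z',np.percentile(q[:,2],[1,50,99]).round(4),'lean',np.degrees(np.arctan(-f[1])),'yaw',np.degrees(f[0]),'x at base',f[2]+f[1]*.012)
    cv2.imwrite('pics/%sv.png'%n,cv2.resize(im[:,:,::-1][140:260,280:420] if n=='scene' else im[:,:,::-1][130:250,230:370],None,fx=4,fy=4))
E
python3 vis.py
```

```text
[0.48841343 0.22138889 0.04942568] [ 0.16517477  0.11157489 -0.49361624] 0.030348560133843502 19.0833
scene 564 539 sx [-0.0316 -0.0106  0.0062] sy [-0.0537 -0.0052  0.0529] z [0.014  0.0507 0.1025] lean 24.017290896200972 yaw -0.4313473863651532 x at base 0.006671999758326663
side 113 94 sx [-0.0474 -0.0355 -0.0229] sy [-0.0551 -0.0202  0.0169] z [0.0631 0.0881 0.1085] lean 23.735781487706483 yaw -2.5544171325998133 x at base -0.003683936973705066
```

The visor leans at about 24°, with yaw under 0.5°, centred within 1 mm and the foot at the slope. Retreating straight up.

Request:
servo_tool(series="0.36 0 0 -0.5 0;0.36 0 0 -1.5 0;0.36 0 0 -3 0;0.36 0 0 -6 0;0.36 0 0 -10 0;0.36 0 0 -14 0;0.36 -8 -3 -18 0;0.36 -14 -6 -20 0;0.36 -14 -6 -20 0;0.36 -14 -6 -20 0;0.36 -14 -6 -20 0;0.36 -14 -6 -20 0")

```text
time: 20.18
tool_pos: [0.436, 0.0776, 0.2521]
ee_rot: [3.136, -0.0, 1.614]
wrist_force: [0.5, 0.7, 0.3]
width: 0.0305
```

```bash
python3 vis.py; python3 red.py; cat > /dev/null; python3 - <<'E'
import cv2
a=cv2.imread('pics/scenev.png');b=cv2.imread('pics/scenec.png')
cv2.imwrite('pics/fin.png',cv2.resize(b[130:370,90:450],None,fx=2.2,fy=2.2))
E
```

```text
[0.43601508 0.077608   0.25205065] [0.49256309 0.73696092 0.28914701] 0.03052309401718628 20.1833
scene 610 594 sx [-0.0322 -0.0121  0.0059] sy [-0.0537 -0.0023  0.0534] z [0.0144 0.0531 0.1038] lean 24.05288598694759 yaw -0.35473307016614264 x at base 0.006776252948927993
side 150 124 sx [-0.0477 -0.0376 -0.0241] sy [-0.053  -0.0089  0.0475] z [0.0628 0.0876 0.1067] lean 24.779810606486045 yaw -1.6890833255176705 x at base -0.002180950004502358
side 85 [[0.4361, -0.1162, 0.1425], [0.4456, -0.1119, 0.1587], [0.4571, -0.1025, 0.1708]]
scene 39 [[0.4481, -0.1162, 0.1429], [0.4602, -0.1113, 0.1651], [0.4649, -0.1032, 0.1688]]
```

View pics/fin.png

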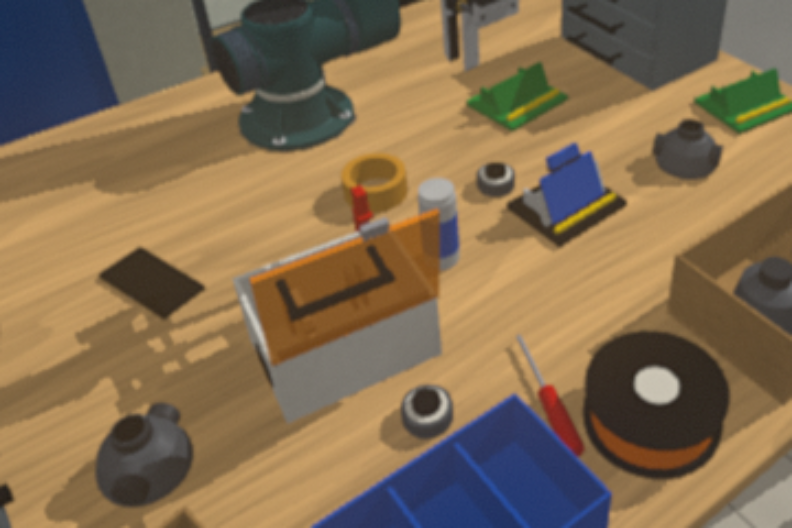

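The final view shows the lid open at (340,270), the catch aside at (362,205), the visor leaning on the grey stand at (572,190), and the can, masks and cartridges where they were. Handing in.

```bash
python3 -c "
from bench import robot
print(robot.close_job())"
```

```text
the job is handed in; nothing more can be done
None
```

The job is done and handed in at about 20 s of robot time. The catch is pushed to its stop, the lid is swung to its stop and left open, and the blue visor stands against the inspection stand's backstop, released.

**Last checks**
- **Visor:** it leans about 24–25° (25° is flush), and its foot is at the slope. In the scene view it is centred within about 1 mm and turned under 0.5°. The side view gave a turn of −1.7° from few, partly hidden points, so I trusted the scene view.
- **Catch:** it was about 45 mm from where it started and stayed there. I felt the stop at 9 N.
- **Lid:** I felt its stop at about 16 N sideways and 14 N up, and it still stands open in the last picture. My camera fit of its lean angle failed because other points got mixed in, so that rests on the felt stop and the picture.
- **Other objects:** in the last scene picture the can, the masks and the cartridges look undisturbed. I last saw the white visor in its slots just before lifting the blue one; the open lid hides it in the final picture.

**What disagreed**
- **Fingertip offset:** the fixed cameras put the real fingertips about 37 mm short of the reported tool end. My first push therefore passed over the catch without touching it. I corrected for this from then on, and the later contact heights fitted the correction.

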